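# Take the lens off the inspection camera

### The job

Take the lens off the inspection camera that lies on its back: press the release button beside the lens all the way down (it stays down), turn the lens anticlockwise, seen from above, until you feel it come up against its stop, then lift it straight off, stand it upright in the round lens holder and let go of it. Go by feel and force nothing: the button and the mount take no more than about 30 N; set the lens down softly. Leave the loose things around where they are.

Things in the scene. Friction and masses are not known exactly. Their poses are not given: they have to be found in the camera images.
- camera: Grey box camera, fixed to the bench, on its back with its lens mount facing up. Origin: on the bench under the axis of the lens mount; z up. The housing reaches 52 mm to +x and -x, 52 mm to +y (a socket 58) and 96 mm to -y of that axis; its top is 60 mm above the bench. Inside the mount, out of sight, two claws hold the lens's two lugs, with 1 mm play axially and about 1.2 mm sideways all round.
- button_top (a point): Centre of the top of the release button: a round metal push button 16 mm across, 64 mm to the camera's -y side of the mount axis, its top 68 mm above the bench. It moves straight down 6 mm against about 4 N, then meets a hard stop, its top still 1 mm proud of the collar round it, and stays down. Until it is 5 mm down, a lock pin keeps the lens from turning.
- release_button (a joint): Travel of the release button in m: 0 up (locked), 0.006 fully down (released). It stays where it is pushed.
- lens: The loose lens, 70 mm tall, about 0.25 kg, upright in the mount at the start, its axes parallel to the camera's. Origin: centre of its rear (lower) end; z along its axis, up. From below: spigot 39 mm across with two lugs along x reaching 25 mm from the axis; flange 66 mm across from 9.5 to 14 mm up, resting on the mount ring (origin then 56.5 mm above the bench); barrel 54 mm across up to 38 mm.
- lens_flats (a point): Point on the lens's axis, 51 mm above its origin, in the middle of the grip collar, which reaches from 38 to 64 mm above the origin and has two flat faces 44 mm apart (normals along the lens's y axis), each 34 mm wide. Above it a front ring 50 mm across, up to 70 mm. Axes as the lens.
- mount_face (a point): Centre of the top of the camera's steel mount ring (72 mm across), on the mount axis, 66 mm above the bench; axes as the camera. Turned anticlockwise from its locked position the lens meets a hard stop after 42 to 84 degrees; where differs from start to start and cannot be seen, only felt. Within the last 4 degrees before the stop its lugs are clear of the claws; sooner they catch when lifted.
- holder: Round grey lens holder, a shallow cup fixed to the bench, foot 82 mm across. Origin: centre of its underside on the bench. Inside 59 mm across; inner floor 4 mm, rim 12 mm above the bench. The rear end of the lens stands in it on the floor, at any yaw, its flange then just above the rim.
- holder_floor (a point): Centre of the holder's inner floor, 4 mm above the bench.
- flux_bottle: Loose bystander: small amber bottle with white cap, 28 mm across, 58 mm tall, standing; origin under its middle.
- screwdriver: Loose bystander: lying screwdriver with yellow handle, 179 mm long, 22 mm thick; origin under its middle.
- foam_block: Loose bystander: white foam offcut 40 x 108 x 18 mm, lying flat; origin under its middle.
- adapter: Loose bystander: white adapter box 99 x 72 x 26 mm; origin under its middle.

How it is judged:
By the outcome, as a careful person would: the job done as asked, in the order asked, and still so for the second after the job is handed in, with the robot touching nothing.
It also fails if it takes over 72 s, if anything falls off the work surface, if the arm or the gripper's body presses on something with over 40 N, if the wrist force passes 120 N, or if a joint passes its speed limit or range.

### The arm

A 6-joint arm with a two-finger parallel gripper is mounted at the origin on a cart in front of the work surface, level with it; the furniture and walls round the work are solid. World frame = base frame: x ahead of the robot, y to its left, z up, the work surface at z = 0. Lengths are in m, angles in rad, forces in N, time in s.
With the tool pointing down it reaches from about 0.35 to 0.95 m from the base axis. Payload 17.4 kg.
Tool frame: the origin (TCP) lies on the centre line of the jaws, within the pads' length; the fingertips stand 25 mm ahead of it and the grasp point (between the pads) lies 6 mm ahead of it (manip.nose_length is the distance from the TCP to the fingertips, in m); x points along the fingers, z is the direction in which the jaws open and shut, and the axes are right-handed (so a half turn about x gives the same grasp; the last joint's range is limited). The gripper opens to 93 mm and grips with 3 to 60 N. Pads are 15 mm wide; open, the fingers measure 128 mm over their backs; the gripper's body (75 mm by 188 mm) begins 65 mm behind the grasp point.
Start: joints at [-1.353, 0.116, 1.442, -0, 1.584, -0.038], TCP at [0.171, -0.653, 0.244] pointing down, gripper open.
Joint ranges: [-2.83, 2.83], [-0.83, 2.19], [0.07, 2.5], [-1.14, 4.28], [0.01, 3], [-2.97, 2.97]. Speed limits (rad/s): [1.89, 1.89, 2.22, 3.14, 3.14, 3.14].

### API

Orientations are given as a rotation vector (axis times angle).
In Python, from station import manip gives the robot as it stands.
- The arm moves only by the shell command python3 -m creep 'ROWS'. ROWS is JSON, a list of rows, each a list of 7 numbers: the shift along the world's x, y, z in cm, then the turn, a rotation vector about the world's x, y, z in rad, then the gripper's target within -1 to 1 (shut at 1, half-way at 0, fully open at -1). A call has 1 to 20 rows; each row is the pose to reach, as a shift and turn from the pose commanded when the call began; what a row does not reach only later rows make up. A row lasts 1/10 s, in which the tool goes at most 50 mm and 8.59 degrees, less where a joint would pass 70% of its speed; a pose out of reach is approached as far as the arm can. A call with a gripper value outside its range is refused whole. The fingers move at their own pace and stop on an object; the grip force is fixed at half the most. Time passes only in rows, so rows that repeat a pose let the fingers close. It gives the time, the measured TCP pose, the force and the opening at its end, in the units of the state.
- manip.sense(): the state, without advancing time (a new reading comes with each control period).
- manip.grab_frame(name): name is "scene" or "top" or "wrist"; returns a dict with "frame" (480x640x3 uint8, red, green, blue), "mtx" (3x3 intrinsics, pixels), "eye" and "attitude" of the camera in the world. Camera axes: x right, y down, z forward; pixel columns grow to the right and rows downward; lengths in m; the calibration is good to about 2 mm. A picture is of the moment at which its call begins. There is no depth.
- manip.hand_in(): hands the job in, once; it reports no verdict.
The state is a dict: "time_s": time; "qpos": joint angles; "dq": joint speeds; "joint_efforts": joint torques, N m; "tool_pos": TCP position; "eef_rot": TCP orientation; "contact_force": force on the tool from outside, world axes, zero at the start; "ft_torque": the same for the moment, N m; "opening": finger opening in m.
Only numpy, scipy, OpenCV 4.12 (cv2) and the standard library are available. Lean on these libraries where they do the work, as an engineer would, in place of code of your own. Each camera call takes 0.05 s, during which the arm holds its last target.

## Working session

There is one attempt and no reset: what is moved stays moved. The work goes in short steps, Python scripts to look and compute and a shell command to move; the robot and the scene stay as the last step left them, time stands still between calls to the robot, and variables do not carry over. Pictures are saved under pics/ and viewed, and the job is handed in when it is done.

```bash
ls; mkdir -p pics; python3 - <<'E'
from station import manip
import cv2
print(manip.sense(), manip.nose_length)
for n in ("scene","top","wrist"):
    f=manip.grab_frame(n); cv2.imwrite(f"pics/{n}0.png",f["frame"][:,:,::-1]); print(n,f["mtx"],f["eye"],f["attitude"])
E
```

```text
pics
{'time_s': 0.0, 'qpos': array([-1.35279780e+00,  1.16452708e-01,  1.44231869e+00, -4.16175238e-06,
        1.58400089e+00, -3.77841082e-02]), 'dq': array([-9.52327390e-05,  5.76716913e-04, -7.42642572e-04,  6.52856137e-04,
        1.34540360e-03,  9.21235112e-04]), 'joint_efforts': array([ 2.40449692e-03, -7.21254945e+01, -6.22612095e+01,  7.81253516e-02,
        2.37942900e-02, -1.16803035e-04]), 'tool_pos': array([ 0.17073437, -0.65284479,  0.24289443]), 'eef_rot': array([ 1.01949757,  1.32033615, -1.01824306]), 'contact_force': array([-0.00861012,  0.17474267, -0.18451368]), 'ft_torque': array([-0.02237691, -0.03767181, -0.01036216]), 'opening': 0.09305311208352314} 0.025
scene [[619.30047561   0.         318.69254379]
 [  0.         619.30047561 231.03084302]
 [  0.           0.           1.        ]] [-0.16889449  0.80700642  0.70475024] [-0.66840069  2.32066057 -1.45962059]
top [[443.92865536   0.         323.46720681]
 [  0.         443.92865536 243.36256254]
 [  0.           0.           1.        ]] [ 0.37632304 -0.2696503   0.92420687] [-2.11485411  2.09236421 -0.15925707]
wrist [[332.97223294   0.         315.92901983]
 [  0.         332.97223294 243.73419593]
 [  0.           0.           1.        ]] [ 0.25231389 -0.63086681  0.38407119] [ 2.28762074 -1.76623263 -0.27175567]
```

View pics/top0.png

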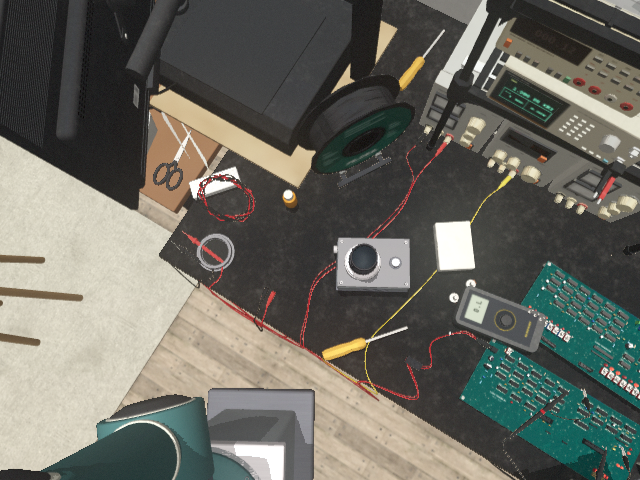

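View pics/scene0.png

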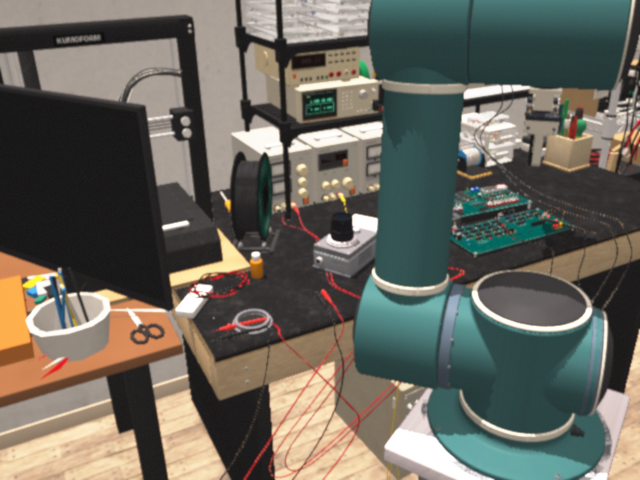

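View pics/wrist0.png

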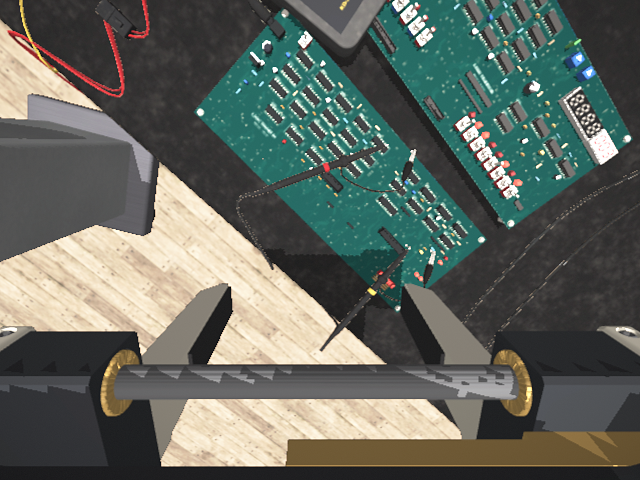

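Top view: the camera box is around (373,264), the lens top at (361,261), the button at (396,262), the holder at (215,252), the bottle at (290,198), the adapter at (455,246) and the screwdriver at (365,343). Next I'll enlarge these.

```bash
python3 - <<'E'
import cv2
im=cv2.imread("pics/top0.png")
def crop(n,x,y,w,h,s):
    cv2.imwrite(n,cv2.resize(im[y:y+h,x:x+w],None,fx=s,fy=s,interpolation=cv2.INTER_CUBIC))
crop("pics/c_cam.png",325,225,100,75,8)
crop("pics/c_hold.png",180,222,70,60,8)
E
```

```text
(no output)
```

View pics/c_cam.png

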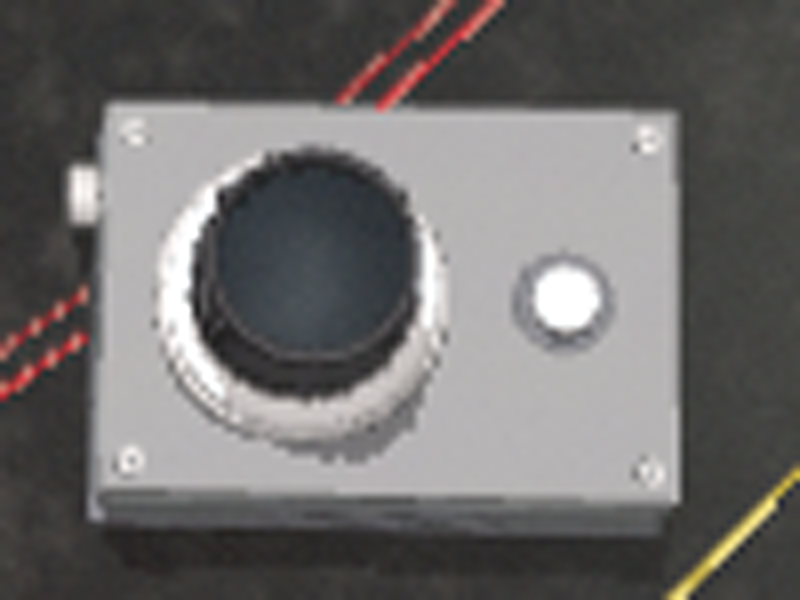

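View pics/c_hold.png

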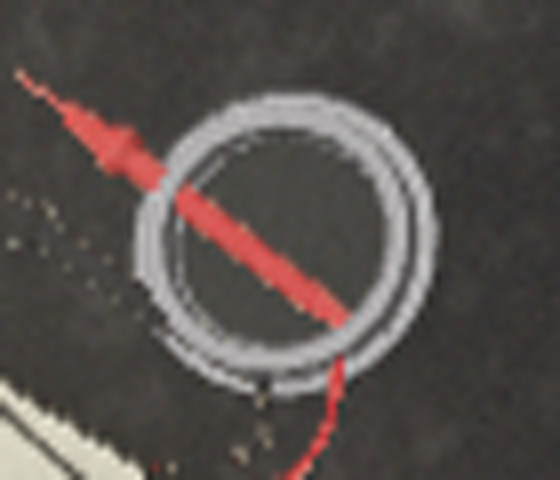

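```bash
cat > h.py <<'E'
import numpy as np, cv2
from scipy.spatial.transform import Rotation as R
K=np.array([[443.92865536,0,323.46720681],[0,443.92865536,243.36256254],[0,0,1]])
eye=np.array([0.37632304,-0.2696503,0.92420687]);att=R.from_rotvec([-2.11485411,2.09236421,-0.15925707])
def ray(uv,z,K=K,eye=eye,att=att):
    d=att.apply(np.linalg.inv(K)@[uv[0],uv[1],1]); return eye+d*(z-eye[2])/d[2]
def proj(P,K=K,eye=eye,att=att):
    c=att.inv().apply(np.atleast_2d(P)-eye); u=(K@c.T).T; return u[:,:2]/u[:,2:]
def circ(c,r,z,n=90):
    t=np.linspace(0,2*np.pi,n); return np.c_[c[0]+r*np.cos(t),c[1]+r*np.sin(t),0*t+z]
E
python3 - <<'E'
from h import *
f=lambda x,y,ox=325,oy=225:(ox+(x-.5)/8-.0+0.0,oy+(y-.5)/8)
P=[ray(f(*p),.06)[:2] for p in [(107,103),(679,112),(679,502),(97,492)]]
print(np.round(P,4)); P=np.array(P)
print("lens", [np.linalg.norm(P[i]-P[(i+1)%4]) for i in range(4)])
# BL,TL = +y end ; TR,BR = -y end ; TL,TR=+x side
yax=(P[0]+P[3]-P[1]-P[2]); yaw=np.arctan2(yax[1],yax[0])-np.pi/2
c4=P.mean(0); u=yax/np.linalg.norm(yax); print("cam yaw",np.degrees(yaw),"centre", c4,"axis from corners",c4+u*.022)
b=ray(f(566,298),.068)[:2]; print("btn",b,"axis from btn",b+u*.064)
print("lens top",ray(f(316,255),.1265))
print("mount ring (z66)",ray(f(303,295),.066))
for uv in[(273,232)]: print("holder",ray(f(*uv,180,222),.012))
print("bottle",ray((290,192),.058),"adapter",[ray(p,.026).round(3) for p in[(434,223),(470,221),(474,268),(437,271)]])
E
```

```text
[[ 0.5541 -0.2636]
 [ 0.5528 -0.4046]
 [ 0.4567 -0.4025]
 [ 0.4576 -0.262 ]]
lens [np.float64(0.14101173102351716), np.float64(0.09615659626427953), np.float64(0.1405254755342348), np.float64(0.09659391111673914)]
cam yaw -0.4591147718069404 centre [ 0.50528611 -0.33319564] axis from corners [ 0.5054624  -0.31119635]
btn [ 0.50500079 -0.37519143] axis from btn [ 0.50551362 -0.31119348]
lens top [ 0.50557422 -0.31175795  0.1265    ]
mount ring (z66) [ 0.50548889 -0.31176446  0.066     ]
holder [ 0.53408114 -0.00182378  0.012     ]
bottle [ 0.64932707 -0.16435373  0.058     ] adapter [array([ 0.594, -0.46 ,  0.026]), array([ 0.598, -0.534,  0.026]), array([ 0.501, -0.537,  0.026]), array([ 0.494, -0.463,  0.026])]
```

```bash
python3 - <<'E'
from h import *
from station import manip
s=manip.sense(); r=R.from_rotvec(s["eef_rot"]); print("tool axes cols\n",r.as_matrix().round(3), s["tool_pos"])
im=cv2.imread("pics/top0.png"); 
def draw(n,x,y,w,h,s,curves):
    o=cv2.resize(im[y:y+h,x:x+w],None,fx=s,fy=s,interpolation=cv2.INTER_CUBIC)
    for P,c in curves:
        q=((proj(P)-[x,y]+.5)*s).astype(int); cv2.polylines(o,[q.reshape(-1,1,2)],False,c,1)
    cv2.imwrite(n,o)
H=[.534,-.002]
draw("pics/o_h.png",180,222,70,60,8,[(circ(H,.041,0),(0,255,0)),(circ(H,.0295,.012),(0,255,255)),(circ(H,.0295,.004),(255,255,0))])
L=[.5055,-.3115];t=np.radians(-.46);M=np.array([[np.cos(t),-np.sin(t)],[np.sin(t),np.cos(t)]])
box=np.array([[52,52],[52,-96],[-52,-96],[-52,52],[52,52]])/1000@M.T+L; box=np.c_[box,np.full(5,.06)]
B=M@[0,-.064]+L
draw("pics/o_c.png",325,225,100,75,8,[(box,(0,255,0)),(circ(L,.025,.1265),(0,255,255)),(circ(L,.036,.066),(255,255,0)),(circ(L,.033,.0705),(0,0,255)),(circ(B,.008,.068),(0,0,255))])
E
```

```text
tool axes cols
 [[-0.     0.967  0.253]
 [ 0.001  0.253 -0.967]
 [-1.     0.    -0.001]] [ 0.17074513 -0.65293256  0.24311029]
```

View pics/o_c.png

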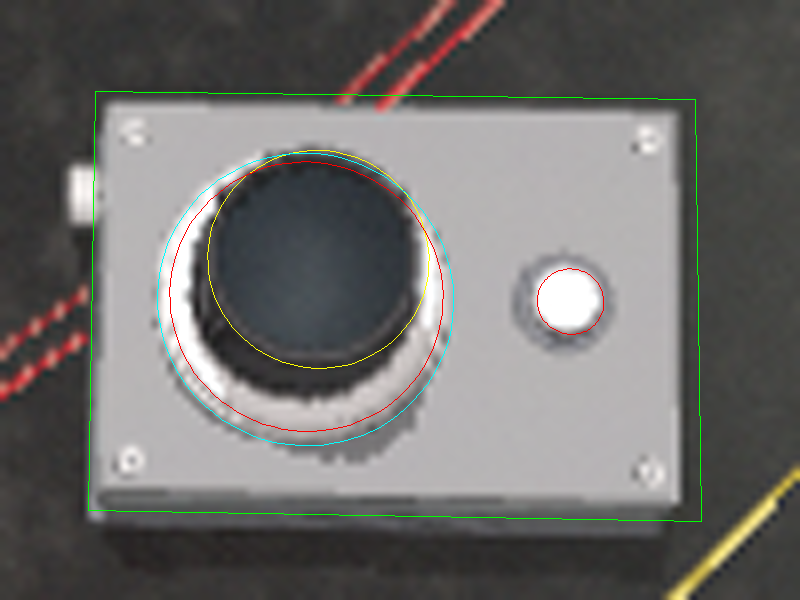

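View pics/o_h.png

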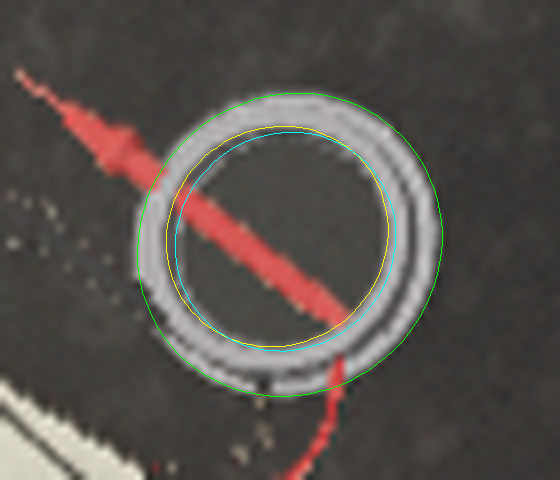

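Overlays agree within about 1 mm: axis (0.5055, -0.3115), button (0.505, -0.3755), holder (0.534, -0.002), camera yaw -0.5°. I'll move above the button with the jaws shut and aligned to the camera's y.

```bash
python3 -m creep '[[1.5,1.2,0,0,0,-0.01,1],[4,3.3,0,0,0,-0.03,1],[7,5.8,0,0,0,-0.06,1],[10,8.3,0,0,0,-0.09,1],[13,10.8,0,0,0,-0.12,1],[16,13.3,0,0,0,-0.15,1],[19,15.8,0,0,0,-0.18,1],[22,18.2,0,0,0,-0.2,1],[25,20.7,0,0,0,-0.22,1],[28,23.2,-1,0,0,-0.24,1],[30.5,25.3,-3,0,0,-0.25,1],[32.5,27,-5,0,0,-0.264,1],[33.4,27.7,-7,0,0,-0.264,1],[33.4,27.7,-9,0,0,-0.264,1],[33.4,27.7,-10,0,0,-0.264,1],[33.4,27.7,-10,0,0,-0.264,1],[33.4,27.7,-10,0,0,-0.264,1]]'
python3 - <<'E'
from station import manip
from h import *
s=manip.sense();print(s)
print(R.from_rotvec(s["eef_rot"]).as_matrix().round(4))
for n in("wrist","scene","top"):
    f=manip.grab_frame(n);cv2.imwrite(f"pics/{n}1.png",f["frame"][:,:,::-1])
    if n=="wrist":print(f["eye"],f["attitude"])
E
```

```text
time_s: 1.85
tool_pos: [0.5047, -0.3764, 0.1444]
eef_rot: [1.216, 1.205, -1.215]
contact_force: [0.4, -0.7, 0.9]
opening: 0.0003
{'time_s': 1.85, 'qpos': array([-6.81347195e-01,  6.14512854e-02,  1.66180239e+00, -6.53250927e-06,
        1.41778632e+00,  8.98113515e-01]), 'dq': array([-1.05556152e-03, -9.01241774e-03, -9.60126218e-03, -1.15814661e-03,
        2.34896229e-05,  6.30850440e-04]), 'joint_efforts': array([ 3.07012852e-01, -6.34561658e+01, -5.83771241e+01,  6.60265074e-02,
       -1.00680355e-01, -1.92418243e-03]), 'tool_pos': array([ 0.50471896, -0.3764447 ,  0.14441614]), 'eef_rot': array([ 1.21551909,  1.20451788, -1.21542776]), 'contact_force': array([ 0.42930231, -0.67253043,  0.86506391]), 'ft_torque': array([0.04646871, 0.02436564, 0.0264834 ]), 'opening': 0.0002932112767999634}
[[ 4.0e-04  1.0e+00 -8.7e-03]
 [-4.0e-04 -8.7e-03 -1.0e+00]
 [-1.0e+00  4.0e-04  3.0e-04]]
[ 0.58893445 -0.37612663  0.285558  ] [ 2.04981951 -2.06799943 -0.31599284]
```

View pics/wrist1.png

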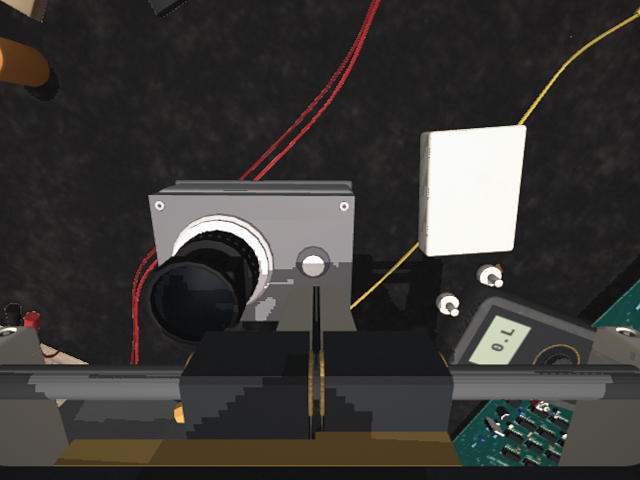

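View pics/scene1.png

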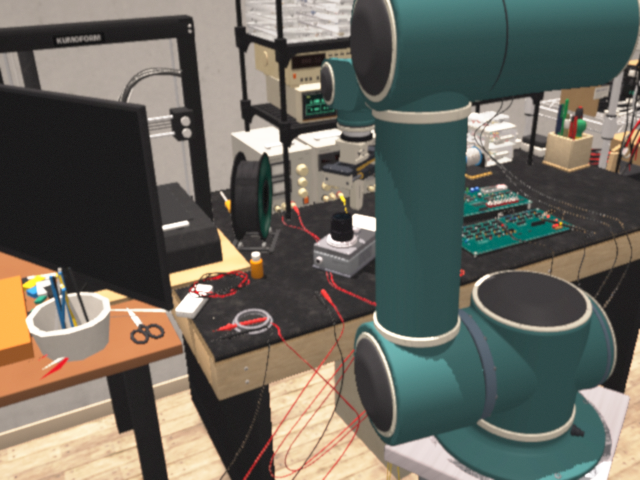

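The wrist view shows the button at about (313,261) and the lens front ring spanning about x 151-245, y 258-343. I'll cross-check these with the wrist calibration.

```bash
python3 - <<'E'
from h import *
Kw=np.array([[332.97223294,0,315.92901983],[0,332.97223294,243.73419593],[0,0,1]])
e=np.array([0.58893445,-0.37612663,0.285558]);a=R.from_rotvec([2.04981951,-2.06799943,-0.31599284])
print("btn",ray((313,265),.068,Kw,e,a))
im=cv2.imread("pics/wrist1.png")
S=4;x,y,w,h=130,180,200,150
o=cv2.resize(im[y:y+h,x:x+w],None,fx=S,fy=S,interpolation=cv2.INTER_CUBIC)
for c,r,z,col in [((.5055,-.3115),.025,.1265,(0,255,255)),((.505,-.3755),.008,.068,(0,0,255)),((.5055,-.3115),.036,.066,(255,255,0))]:
    q=((proj(circ(c,r,z),Kw,e,a)-[x,y]+.5)*S).astype(int);cv2.polylines(o,[q.reshape(-1,1,2)],False,col,1)
cv2.imwrite("pics/o_w.png",o)
E
```

```text
btn [ 0.50537386 -0.37328722  0.068     ]
```

View pics/o_w.png

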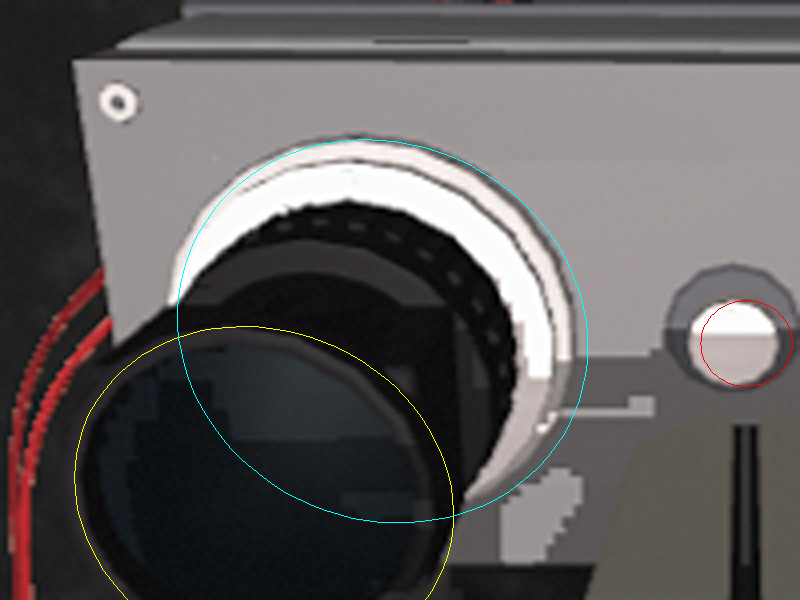

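Wrist and top views differ by 1-2 mm in y, which is within calibration, so I'll take the mean (button y = -0.3745). Next is the approach to just above the button.

```bash
python3 -m creep '[[0,0.1,-1,0,0,0,1],[0,0.2,-2.5,0,0,0,1],[0,0.2,-3.8,0,0,0,1],[0,0.2,-4.6,0,0,0,1],[0,0.2,-4.8,0,0,0,1],[0,0.2,-4.8,0,0,0,1],[0,0.2,-4.8,0,0,0,1]]'
python3 -m creep '[[0,0,-0.1,0,0,0,1],[0,0,-0.2,0,0,0,1],[0,0,-0.3,0,0,0,1],[0,0,-0.3,0,0,0,1]]'
```

```text
time_s: 2.7
tool_pos: [0.505, -0.3742, 0.0962]
eef_rot: [1.215, 1.205, -1.215]
contact_force: [0.3, -0.9, -0.1]
opening: 0.0007
time_s: 3.1
tool_pos: [0.5049, -0.3741, 0.0929]
eef_rot: [1.215, 1.205, -1.215]
contact_force: [-0.1, 0.1, 2.1]
opening: 0.0003
```

```bash
python3 -m creep '[[0,0,-0.1,0,0,0,1],[0,0,-0.2,0,0,0,1],[0,0,-0.3,0,0,0,1],[0,0,-0.3,0,0,0,1]]'
python3 -m creep '[[0,0,-0.1,0,0,0,1],[0,0,-0.2,0,0,0,1],[0,0,-0.2,0,0,0,1]]'
```

```text
time_s: 3.5
tool_pos: [0.5048, -0.3741, 0.0896]
eef_rot: [1.215, 1.205, -1.215]
contact_force: [1.5, -1.0, 2.3]
opening: 0.0006
time_s: 3.8
tool_pos: [0.5048, -0.3741, 0.0875]
eef_rot: [1.215, 1.205, -1.215]
contact_force: [0.5, -1.7, 2.2]
opening: 0.0004
```

```bash
python3 -m creep '[[0,0,-0.05,0,0,0,1],[0,0,-0.05,0,0,0,1]]'
python3 -m creep '[[0,0,-0.05,0,0,0,1],[0,0,-0.05,0,0,0,1]]'
```

```text
time_s: 4.0
tool_pos: [0.5048, -0.3741, 0.0872]
eef_rot: [1.215, 1.205, -1.215]
contact_force: [1.2, -2.3, 3.8]
opening: 0.0003
time_s: 4.2
tool_pos: [0.5049, -0.3742, 0.0871]
eef_rot: [1.215, 1.205, -1.215]
contact_force: [-1.2, -1.4, 7.4]
opening: 0.0004
```

```bash
python3 -m creep '[[0,0,-0.05,0,0,0,1],[0,0,-0.05,0,0,0,1]]'
python3 -m creep '[[0,0,-0.05,0,0,0,1],[0,0,-0.05,0,0,0,1]]'
```

```text
time_s: 4.4
tool_pos: [0.5049, -0.3742, 0.087]
eef_rot: [1.215, 1.205, -1.215]
contact_force: [-2.0, 0.0, 11.1]
opening: 0.0006
time_s: 4.6
tool_pos: [0.505, -0.3743, 0.0869]
eef_rot: [1.215, 1.204, -1.215]
contact_force: [-3.2, 1.3, 14.0]
opening: 0.0001
```

Hard stop felt: 14 N with no further travel, tips at 62 mm. I'll raise, open and move over the lens.

```bash
python3 -m creep '[[0,0,0.5,0,0,0,1],[0,0,2.5,0,0,0,1],[0,0,5,0,0,0,0],[0,0,7.5,0,0,0,-1],[0,0,9.5,0,0,0,-1],[0,2,9.5,0,0,0,-1],[0,4,9.5,0,0,0,-1],[0,5.6,9.5,0,0,0,-1],[0.1,6.3,9.5,0,0,0,-1],[0.1,6.3,9.5,0,0,0,-1],[0.1,6.3,9.5,0,0,0,-1],[0.1,6.3,9.5,0,0,0,-1]]'
python3 - <<'E'
from station import manip
from h import *
for n in("wrist","top"):
    f=manip.grab_frame(n);im=f["frame"][:,:,::-1].copy()
    print(n,f["eye"],f["attitude"]);np.savez(f"pics/{n}2.npz",**f)
    cv2.imwrite(f"pics/{n}2.png",im)
E
```

```text
time_s: 5.8
tool_pos: [0.5058, -0.3114, 0.1804]
eef_rot: [1.215, 1.205, -1.216]
contact_force: [-0.2, -0.4, -0.1]
opening: 0.0758
wrist [ 0.59004835 -0.31114685  0.32149125] [ 2.04983665 -2.06749246 -0.31711118]
top [ 0.37632304 -0.2696503   0.92420687] [-2.11485411  2.09236421 -0.15925707]
```

View pics/wrist2.png

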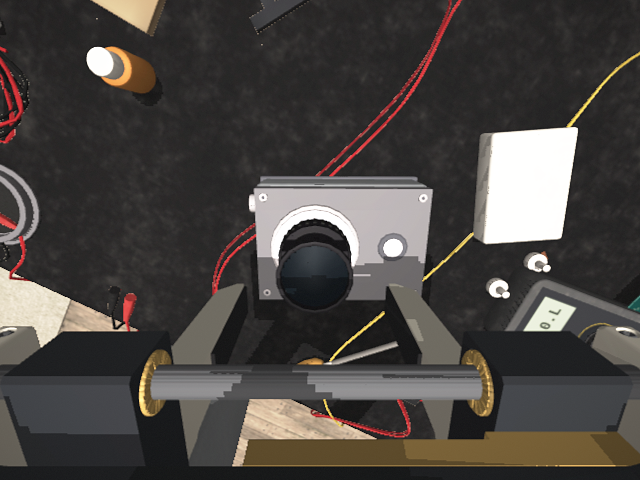

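The lens front ring is centred at about (315,275), midway between the fingers, with the button at (393,247) and its face now low in the collar.

```bash
python3 - <<'E'
from h import *
f=dict(np.load("pics/wrist2.npz"));Kw=f["mtx"];e=f["eye"];a=R.from_rotvec(f["attitude"])
im=f["frame"][:,:,::-1]
S=6;x,y,w,h=250,190,130,100+20
o=cv2.resize(im[y:y+h,x:x+w],None,fx=S,fy=S,interpolation=cv2.INTER_CUBIC)
c=(.5055,-.3115)
for c,r,z,col in [(c,.025,.1265,(0,255,255)),(c,.036,.066,(255,255,0))]:
    q=((proj(circ(c,r,z),Kw,e,a)-[x,y]+.5)*S).astype(int);cv2.polylines(o,[q.reshape(-1,1,2)],False,col,1)
cv2.imwrite("pics/o_w2.png",o[:600])
E
```

```text
(no output)
```

View pics/o_w2.png

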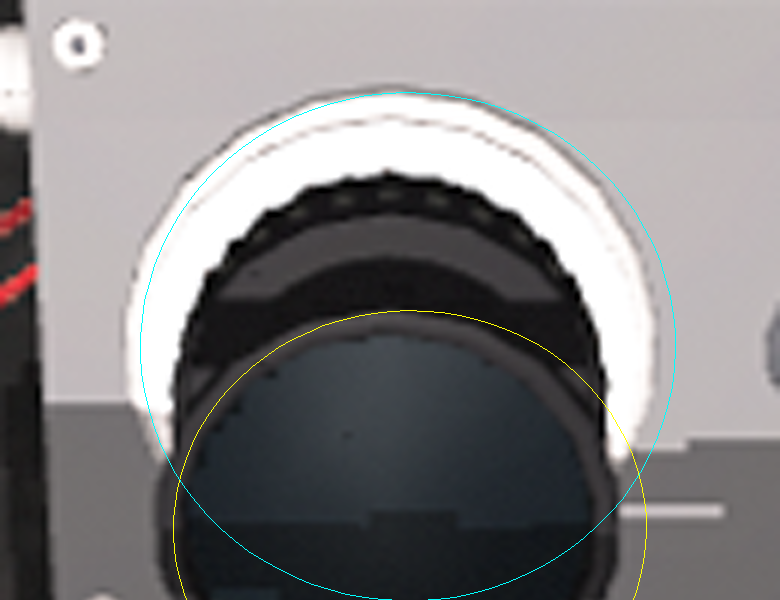

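```bash
python3 -m creep '[[0,0.1,-0.5,0,0,0,-1],[0,0.1,-2,0,0,0,-1],[0,0.1,-3.5,0,0,0,-1],[0,0.1,-4.8,0,0,0,-1],[0,0.1,-5.6,0,0,0,-1],[0,0.1,-5.8,0,0,0,-1],[0,0.1,-5.8,0,0,0,-1],[0,0.1,-5.8,0,0,0,-1]]'
```

```text
time_s: 6.7
tool_pos: [0.506, -0.3102, 0.1232]
eef_rot: [1.215, 1.205, -1.215]
contact_force: [0.2, 0.4, 0.0]
opening: 0.0931
```

```bash
python3 -m creep '[[0,0,-0.15,0,0,0,-1],[0,0,-0.15,0,0,0,0],[0,0,-0.15,0,0,0,0.02],[0,0,-0.15,0,0,0,0.04],[0,0,-0.15,0,0,0,0.06],[0,0,-0.15,0,0,0,0.06]]'; python3 -c "
from station import manip
s=manip.sense();print(s['tool_pos'],s['contact_force'],s['ft_torque'],s['opening'])"
```

```text
time_s: 7.3
tool_pos: [0.5058, -0.31, 0.1212]
eef_rot: [1.215, 1.205, -1.215]
contact_force: [0.8, 0.1, 0.0]
opening: 0.0574
[ 0.5057864  -0.31003797  0.12119708] [0.83606154 0.05258171 0.0366212 ] [ 0.04853283  0.04190407 -0.03473317] 0.05741806851088051
```

```bash
python3 -m creep '[[0,0,0,0,0,0,0.06],[0,0,0,0,0,0,0.06],[0,0,0,0,0,0,0.06]]'; python3 -c "
from station import manip
s=manip.sense();print(s['tool_pos'],s['contact_force'],s['ft_torque'],s['opening'])"
```

```text
time_s: 7.6
tool_pos: [0.5058, -0.3101, 0.1212]
eef_rot: [1.215, 1.205, -1.215]
contact_force: [0.4, -0.4, -0.0]
opening: 0.049
[ 0.50578711 -0.31007757  0.12116673] [ 0.38858149 -0.4016497  -0.0327089 ] [-0.01256036 -0.00599686  0.01055147] 0.04898193010515621
```

```bash
for i in 1 2; do python3 -m creep '[[0,0,0,0,0,0,0.1],[0,0,0,0,0,0,0.1],[0,0,0,0,0,0,0.1]]'; python3 -c "
from station import manip
s=manip.sense();print(s['tool_pos'],s['contact_force'],s['ft_torque'],s['opening'])"; done
```

```text
time_s: 7.9
tool_pos: [0.5058, -0.3101, 0.1212]
eef_rot: [1.215, 1.205, -1.215]
contact_force: [-0.9, -0.7, 0.2]
opening: 0.0487
[ 0.50578025 -0.31008233  0.12117286] [-0.85309699 -0.70901747  0.18576567] [-0.07003751  0.01200227 -0.03813886] 0.048706238687224034
time_s: 8.2
tool_pos: [0.5058, -0.3101, 0.1212]
eef_rot: [1.215, 1.205, -1.215]
contact_force: [0.3, -0.6, 0.7]
opening: 0.0491
[ 0.50577902 -0.31006656  0.121163  ] [ 0.29260944 -0.64790881  0.65412728] [-0.18841616 -0.00917861  0.03848471] 0.04905901188418166
```

The fingers stopped at 49 mm, not 44, so they may be on the front ring (50 mm) instead of the flats. I'll look.

```bash
python3 - <<'E'
from station import manip
from h import *
f=manip.grab_frame("wrist");im=f["frame"][:,:,::-1].copy();np.savez("pics/wrist3.npz",**f)
cv2.imwrite("pics/wrist3.png",cv2.resize(im[180:480,120:520],None,fx=2,fy=2))
f=manip.grab_frame("top");im=f["frame"][:,:,::-1].copy();cv2.imwrite("pics/top3.png",cv2.resize(im[200:320,300:460],None,fx=5,fy=5))
f=manip.grab_frame("scene");im=f["frame"][:,:,::-1].copy();cv2.imwrite("pics/scene3.png",cv2.resize(im[160:280,280:440],None,fx=5,fy=5))
E
```

```text
(no output)
```

View pics/wrist3.png

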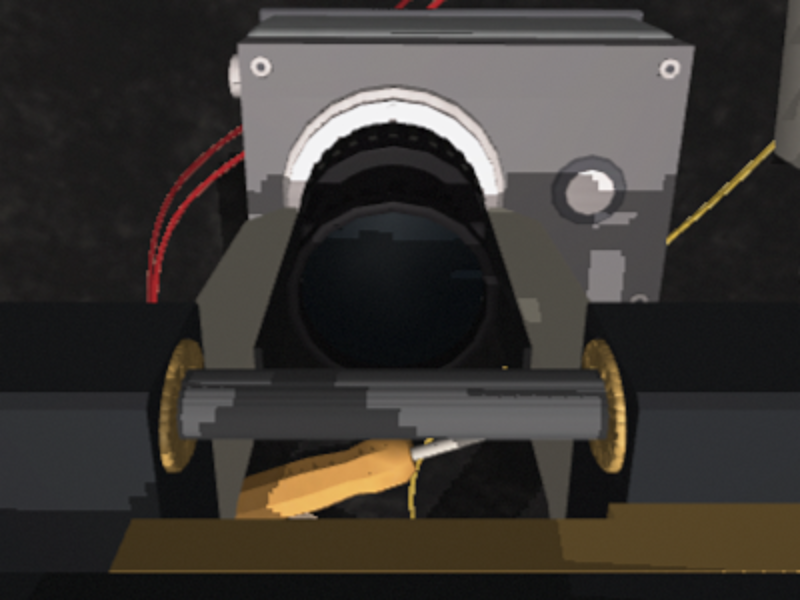

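View pics/scene3.png

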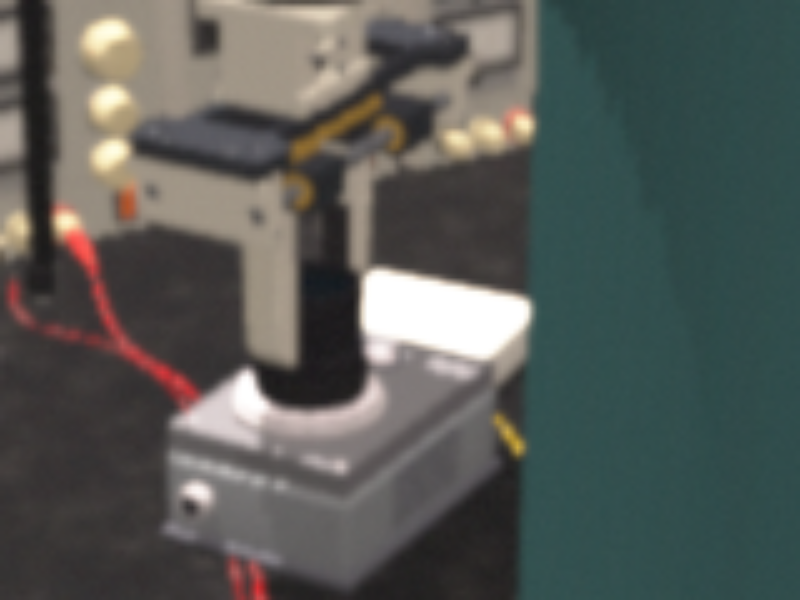

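```bash
python3 - <<'E'
from h import *
f=dict(np.load("pics/wrist3.npz"));K=f["mtx"];e=f["eye"];a=R.from_rotvec(f["attitude"])
im=f["frame"][:,:,::-1];o=cv2.resize(im[260:380,220:410],None,fx=4.2,fy=4.2,interpolation=cv2.INTER_CUBIC)
o=np.clip(o.astype(float)*2.5+20,0,255).astype(np.uint8);cv2.imwrite("pics/w3c.png",o)
for uv,yy in [((249,355),-.2855),((385,354),-.3345),((249,367),-.2855)]:
    d=a.apply(np.linalg.inv(K)@[*uv,1]);print(e+d*(yy-e[1])/d[1])
# pads' back/front vertical edges predicted at x=.5058+-.0075
for x in(.4983,.5133):
  for z in (.0962,.1152,.12,.135): print(x,z,proj([[x,-.2855,z],[x,-.3345,z]],K,e,a).round(0).tolist())
E
```

```text
[ 0.51767795 -0.2855      0.16188437]
[ 0.51450201 -0.3345      0.15744009]
[ 0.51374267 -0.2855      0.16328539]
0.4983 0.0962 [[274.0, 312.0], [362.0, 311.0]]
0.4983 0.1152 [[269.0, 331.0], [367.0, 330.0]]
0.4983 0.12 [[268.0, 336.0], [368.0, 335.0]]
0.4983 0.135 [[264.0, 355.0], [373.0, 354.0]]
0.5133 0.0962 [[273.0, 287.0], [363.0, 287.0]]
0.5133 0.1152 [[268.0, 304.0], [368.0, 303.0]]
0.5133 0.12 [[267.0, 309.0], [369.0, 308.0]]
0.5133 0.135 [[262.0, 325.0], [375.0, 325.0]]
```

View pics/w3c.png

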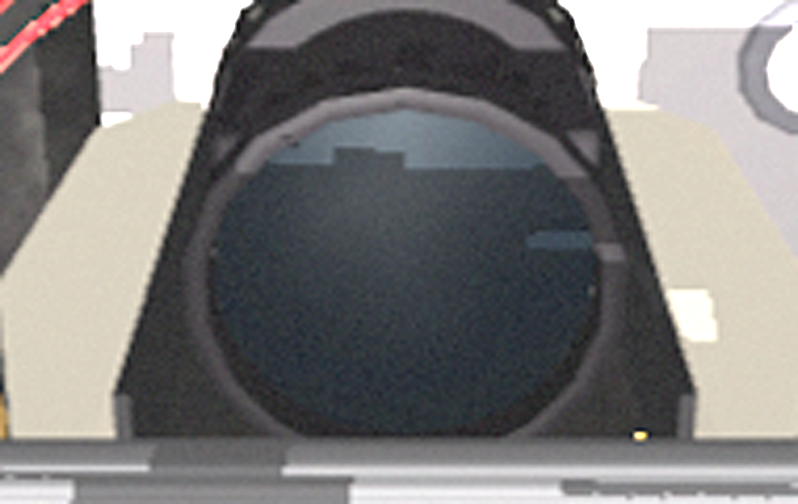

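The opening matches the front ring (50 mm, faceted), and the pads extend above it. I'll open a little, lower 1 mm so the tips sit just above the barrel, and close again.

```bash
python3 -m creep '[[0,0,0,0,0,0,-0.25],[0,0,0,0,0,0,-0.25],[0,0,-0.1,0,0,0,-0.25],[0,0,-0.1,0,0,0,0.3],[0,0,-0.1,0,0,0,0.3],[0,0,-0.1,0,0,0,0.3],[0,0,-0.1,0,0,0,0.3]]'; python3 -c "
from station import manip
s=manip.sense();print(s['tool_pos'],s['contact_force'],s['ft_torque'],s['opening'])"
```

```text
time_s: 9.05
tool_pos: [0.5058, -0.31, 0.12]
eef_rot: [1.215, 1.205, -1.215]
contact_force: [0.3, -0.4, -1.2]
opening: 0.0487
[ 0.50575506 -0.31000541  0.12003323] [ 0.29425107 -0.43817665 -1.15409179] [-0.01139966 -0.00274008  0.02035075] 0.04867326516906761
```

Still 49. I'll try the nominal grasp height, with the grasp point at the middle of the collar.

```bash
python3 -m creep '[[0,0,0,0,0,0,-0.35],[0,0,0,0,0,0,-0.35],[0,0,0,0,0,0,-0.35],[0,0,-0.35,0,0,0,-0.35],[0,0,-0.65,0,0,0,-0.35],[0,0,-0.65,0,0,0,0.3],[0,0,-0.65,0,0,0,0.3],[0,0,-0.65,0,0,0,0.3],[0,0,-0.65,0,0,0,0.3],[0,0,-0.65,0,0,0,0.3]]'; python3 -c "
from station import manip
s=manip.sense();print(s['tool_pos'],s['contact_force'],s['ft_torque'],s['opening'])"
```

```text
time_s: 10.05
tool_pos: [0.5057, -0.31, 0.1135]
eef_rot: [1.215, 1.206, -1.215]
contact_force: [-0.7, -0.0, -3.6]
opening: 0.0529
[ 0.50572369 -0.30998971  0.11352617] [-0.71614075 -0.03415096 -3.62880572] [ 0.01984293 -0.01266566 -0.02419289] 0.05285326440150832
```

52.9 mm is the faceted barrel, so these long flush pads can't reach the flats past the ring. The cylindrical barrel gives a good long grip, so I'll take it lower, with the tips 3.5 mm above the flange.

```bash
python3 -m creep '[[0,0,0,0,0,0,-0.35],[0,0,0,0,0,0,-0.35],[0,0,0,0,0,0,-0.35],[0,0,-0.5,0,0,0,-0.35],[0,0,-1.0,0,0,0,-0.35],[0,0,-1.4,0,0,0,-0.35],[0,0,-1.4,0,0,0,-0.35]]';python3 -m creep '[[0,0,0,0,0,0,1],[0,0,0,0,0,0,1],[0,0,0,0,0,0,1],[0,0,0,0,0,0,1],[0,0,0,0,0,0,1]]'; python3 -c "
from station import manip
s=manip.sense();print(s['tool_pos'],s['contact_force'],s['ft_torque'],s['opening'])"
```

```text
time_s: 10.75
tool_pos: [0.5055, -0.3098, 0.0987]
eef_rot: [1.215, 1.207, -1.216]
contact_force: [0.7, 0.5, -0.7]
opening: 0.0628
time_s: 11.25
tool_pos: [0.5058, -0.3101, 0.0997]
eef_rot: [1.215, 1.205, -1.215]
contact_force: [0.4, -0.4, -0.7]
opening: 0.0535
[ 0.50582589 -0.3100574   0.09973505] [ 0.4084986  -0.35085303 -0.66444373] [-0.02730681 -0.05983231  0.00075404] 0.05350321655437776
```

```bash
cat > s.py <<'E'
from station import manip
from h import *
s=manip.sense();m=R.from_rotvec(s['eef_rot']).as_matrix();print("jaw",round(np.degrees(np.arctan2(m[1,2],m[0,2])),2),s['tool_pos'].round(4),s['contact_force'].round(1),s['ft_torque'].round(3),round(s['opening'],4),s['time_s'])
E
python3 s.py
python3 -m creep '[[0,0,0,0,0,0.05,1],[0,0,0,0,0,0.1,1],[0,0,0,0,0,0.1,1]]'>/dev/null;python3 s.py
python3 -m creep '[[0,0,0,0,0,0.05,1],[0,0,0,0,0,0.1,1],[0,0,0,0,0,0.1,1]]'>/dev/null;python3 s.py
```

```text
jaw -90.47 [ 0.5058 -0.3101  0.0997] [ 0.4 -0.4 -0.7] [-0.027 -0.06   0.001] 0.0535 11.25
jaw -84.69 [ 0.5058 -0.3101  0.0997] [-0.6 -0.  -0.2] [-0.003  0.01   0.037] 0.0532 11.55
jaw -79.04 [ 0.5058 -0.3101  0.0998] [ 0.3 -0.5  0. ] [-0.04   0.006  0.037] 0.0536 11.85
```

```bash
python3 -m creep '[[0,0,0,0,0,0.05,1],[0,0,0,0,0,0.1,1],[0,0,0,0,0,0.15,1],[0,0,0,0,0,0.2,1],[0,0,0,0,0,0.2,1]]'>/dev/null;python3 s.py
python3 -m creep '[[0,0,0,0,0,0.05,1],[0,0,0,0,0,0.1,1],[0,0,0,0,0,0.15,1],[0,0,0,0,0,0.2,1],[0,0,0,0,0,0.2,1]]'>/dev/null;python3 s.py
python3 -m creep '[[0,0,0,0,0,0.03,1],[0,0,0,0,0,0.06,1],[0,0,0,0,0,0.06,1]]'>/dev/null;python3 s.py
python3 -m creep '[[0,0,0,0,0,0.03,1],[0,0,0,0,0,0.06,1],[0,0,0,0,0,0.06,1]]'>/dev/null;python3 s.py
```

```text
jaw -67.63 [ 0.5058 -0.3101  0.0998] [ 0.  -0.3 -0.1] [-0.051  0.01   0.041] 0.0537 12.35
jaw -56.2 [ 0.5058 -0.3101  0.0997] [-0.3  0.5  0.2] [-0.063 -0.04   0.079] 0.0534 12.85
jaw -52.62 [ 0.5058 -0.3101  0.0997] [-1.1  0.5  1.3] [-0.022 -0.034  0.014] 0.0536 13.15
jaw -49.13 [ 0.5058 -0.3101  0.0997] [-0.4 -0.   1.2] [-0.007 -0.011  0.053] 0.0533 13.45
```

```bash
for i in 1 2 3; do python3 -m creep '[[0,0,0,0,0,0.02,1],[0,0,0,0,0,0.04,1],[0,0,0,0,0,0.04,1]]'>/dev/null;python3 s.py;done
python3 - <<'E'
from station import manip
from h import *
f=manip.grab_frame("wrist");im=f["frame"][:,:,::-1]
o=cv2.resize(im[200:380,220:410],None,fx=3.3,fy=3.3,interpolation=cv2.INTER_CUBIC)
cv2.imwrite("pics/w4.png",np.clip(o.astype(float)*2+20,0,255).astype(np.uint8))
E
```

```text
jaw -46.86 [ 0.5058 -0.3101  0.0997] [ 0.1 -0.3  2.3] [ 0.01  -0.052  0.113] 0.0535 13.75
jaw -44.57 [ 0.5058 -0.3101  0.0997] [0.9 0.4 3.3] [-0.023 -0.005  0.067] 0.0532 14.05
jaw -42.27 [ 0.5058 -0.3101  0.0997] [-0.1 -0.7  4.7] [-0.054 -0.004  0.17 ] 0.0535 14.35
```

View pics/w4.png

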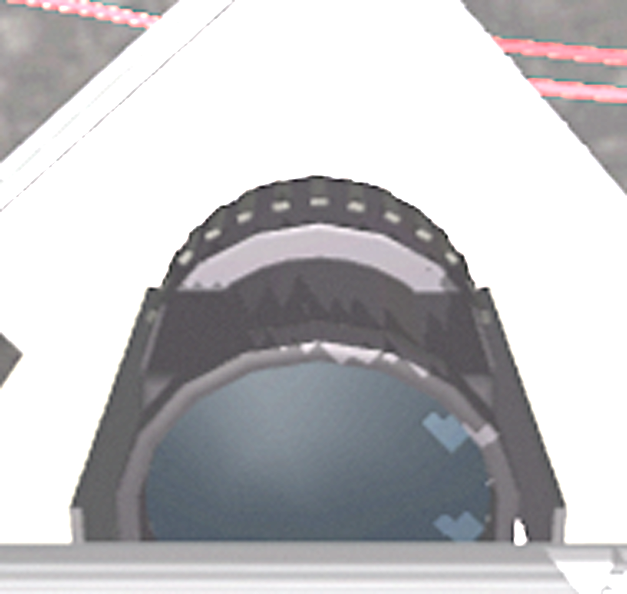

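The lens is turning with the jaws (flats still parallel to the fingers). The axial force is creeping up (4.7 N upwards on the tool), so I'll ease up 0.5 mm while continuing.

```bash
python3 -m creep '[[0,0,0.05,0,0,0,1],[0,0,0.05,0,0,0,1]]'>/dev/null;python3 s.py; for i in 1 2; do python3 -m creep '[[0,0,0,0,0,0.02,1],[0,0,0,0,0,0.04,1],[0,0,0,0,0,0.04,1]]'>/dev/null;python3 s.py;done
```

```text
jaw -42.35 [ 0.5056 -0.3099  0.0997] [ 1.2  0.1 -1.4] [-0.057 -0.125  0.017] 0.0535 14.6
jaw -39.98 [ 0.5056 -0.3099  0.0998] [ 0.6 -1.  -2.9] [-0.047 -0.019 -0.037] 0.0535 14.9
jaw -37.69 [ 0.5057 -0.31    0.1001] [ 1.  -0.1 -2.6] [-0.01  -0.021 -0.041] 0.0536 15.2
```

```bash
for i in 1 2 3 4; do python3 -m creep '[[0,0,0,0,0,0.02,1],[0,0,0,0,0,0.04,1],[0,0,0,0,0,0.04,1]]'>/dev/null;python3 s.py;done
```

```text
jaw -35.4 [ 0.5058 -0.31    0.1001] [ 0.3  0.1 -3.3] [-0.024 -0.015  0.005] 0.0532 15.5
jaw -33.11 [ 0.5058 -0.31    0.1002] [ 0.   0.5 -4.3] [-0.014 -0.021  0.066] 0.0535 15.8
jaw -30.82 [ 0.5058 -0.31    0.1001] [-0.6  0.5 -3.3] [-0.019 -0.077 -0.038] 0.0533 16.1
jaw -28.53 [ 0.5058 -0.3101  0.1001] [-0.6 -0.3 -3.5] [-0.029 -0.065  0.043] 0.0535 16.4
```

```bash
for i in 1 2 3 4; do python3 -m creep '[[0,0,0,0,0,0.02,1],[0,0,0,0,0,0.04,1],[0,0,0,0,0,0.04,1]]'>/dev/null;python3 s.py;done
```

```text
jaw -26.24 [ 0.5058 -0.31    0.1001] [ 0.7  1.  -3.2] [-0.015 -0.083  0.017] 0.0535 16.7
jaw -23.94 [ 0.5058 -0.3101  0.1002] [-0.  -0.7 -3.8] [-0.042 -0.125  0.025] 0.0536 17.0
jaw -21.65 [ 0.5061 -0.3101  0.1003] [ 5.   0.9 -3.1] [-0.189 -0.956 -0.023] 0.0532 17.3
jaw -19.37 [ 0.5064 -0.3101  0.1004] [ 7.6 -1.4 -6.2] [-0.214 -1.682 -0.207] 0.0537 17.6
```

Reaction appearing (Fx 7.6 N, Mz -0.2 N·m): one lug seems to be meeting the stop. One more small step should confirm it.

```bash
python3 -m creep '[[0,0,0,0,0,0.02,1],[0,0,0,0,0,0.02,1]]'>/dev/null;python3 s.py;python3 -m creep '[[0,0,0,0,0,0.02,1],[0,0,0,0,0,0.02,1]]'>/dev/null;python3 s.py
```

```text
jaw -18.23 [ 0.5065 -0.3101  0.1004] [ 7.8 -0.7 -5.1] [-0.245 -1.77  -0.273] 0.0534 17.8
jaw -17.09 [ 0.5059 -0.3101  0.1005] [-2.8  0.5  4.7] [0.34  0.397 0.068] 0.0535 18.0
```

```bash
python3 -m creep '[[0,0,0,0,0,0,1]]'>/dev/null;python3 s.py
python3 - <<'E'
from station import manip
from h import *
f=manip.grab_frame("wrist");im=f["frame"][:,:,::-1]
o=cv2.resize(im[200:380,220:410],None,fx=3.3,fy=3.3,interpolation=cv2.INTER_CUBIC)
cv2.imwrite("pics/w5.png",np.clip(o.astype(float)*2+20,0,255).astype(np.uint8))
E
```

```text
jaw -17.13 [ 0.5055 -0.31    0.1007] [-4.5  1.3  6.5] [0.593 0.887 0.116] 0.0534 18.1
```

View pics/w5.png

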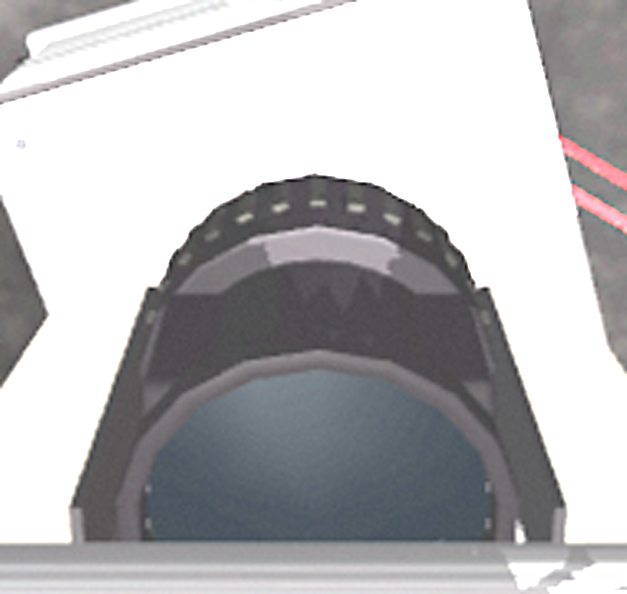

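```bash
python3 -m creep '[[0,0,0,0,0,0,1],[0,0,0,0,0,0,1]]'>/dev/null;python3 s.py
```

```text
jaw -17.13 [ 0.5054 -0.3101  0.1008] [-4.5  1.9  6.5] [0.562 0.874 0.101] 0.0535 18.35
```

```bash
python3 -m creep '[[-0.03,0,0.05,0,0,0,1],[-0.03,0,0.05,0,0,0,1],[-0.03,0,0.05,0,0,0,1]]'>/dev/null;python3 s.py
```

```text
jaw -17.13 [ 0.5053 -0.3101  0.101 ] [-4.3  1.7  5.9] [0.494 0.679 0.119] 0.0535 18.65
```

The jump with a changed sign (now pushing up, -x) suggests the lug was riding against the stop, tilted. I'll back off clockwise a few degrees and re-feel it in a relaxed state.

```bash
for i in 1 2 3; do python3 -m creep '[[0,0,0,0,0,-0.02,1],[0,0,0,0,0,-0.04,1],[0,0,0,0,0,-0.04,1]]'>/dev/null;python3 s.py; done
```

```text
jaw -19.47 [ 0.5052 -0.3101  0.1009] [-4.8  1.6  6.5] [0.442 0.864 0.082] 0.0534 18.95
jaw -21.74 [ 0.5054 -0.3102  0.1008] [-3.2  0.4  3.4] [0.172 0.377 0.062] 0.0533 19.25
jaw -24.07 [ 0.5055 -0.31    0.1002] [ 2.2 -1.2 -3.4] [-0.307 -0.457 -0.044] 0.0533 19.55
```

```bash
python3 -m creep '[[0.03,0,-0.05,0,0,0,1],[0.03,0,-0.05,0,0,0,1]]'>/dev/null;python3 s.py; for i in 1 2 3; do python3 -m creep '[[0,0,0,0,0,0.02,1],[0,0,0,0,0,0.02,1]]'>/dev/null;python3 s.py; done
```

```text
jaw -23.99 [ 0.5058 -0.3099  0.0999] [ 0.6  0.  -4. ] [-0.188 -0.256 -0.038] 0.0535 19.75
jaw -22.79 [ 0.5059 -0.31    0.1001] [ 2.7 -1.4 -4.3] [-0.164 -0.641 -0.011] 0.0531 19.95
jaw -21.63 [ 0.5061 -0.31    0.1002] [ 4.4  0.3 -6.1] [-0.28  -1.053 -0.078] 0.0533 20.15
jaw -20.48 [ 0.5063 -0.3101  0.1003] [ 6.2 -0.4 -6.1] [-0.264 -1.405 -0.109] 0.0536 20.35
```

Same onset again at about -23.3° (66-67° of turn), with the reaction at the +y lug in the sense of a stop. I'll relax 2° back from here and test-lift gently.

```bash
python3 -m creep '[[0,0,0,0,0,-0.03,1],[0,0,0,0,0,-0.05,1],[0,0,0,0,0,-0.05,1]]'>/dev/null;python3 s.py; for i in 1 2 3; do python3 -m creep '[[0,0,0.05,0,0,0,1],[0,0,0.05,0,0,0,1]]'>/dev/null;python3 s.py; done
```

```text
jaw -23.46 [ 0.5057 -0.31    0.1001] [ 3.1 -1.2 -3.9] [-0.209 -0.525 -0.039] 0.0538 20.65
jaw -23.41 [ 0.5057 -0.3101  0.1007] [ 1.  -0.4 -3.3] [-0.205 -0.306  0.013] 0.0534 20.85
jaw -23.43 [ 0.5057 -0.3101  0.1013] [ 1.4 -0.4 -2.6] [-0.073 -0.256 -0.017] 0.0539 21.05
jaw -23.43 [ 0.5057 -0.31    0.1017] [-0.2  1.3 -2.7] [ 0.009 -0.037 -0.035] 0.053 21.25
```

Already 2 mm up with only the lens weight (2.7 N): it's clear of the claws. I'll continue the straight lift.

```bash
python3 -m creep '[[0,0,0.15,0,0,0,1],[0,0,0.3,0,0,0,1],[0,0,0.3,0,0,0,1]]'>/dev/null;python3 s.py;python3 -m creep '[[0,0,0.2,0,0,0,1],[0,0,0.4,0,0,0,1],[0,0,0.6,0,0,0,1],[0,0,0.6,0,0,0,1]]'>/dev/null;python3 s.py
python3 -m creep '[[0,0,0.5,0,0,0,1],[0,0,1.5,0,0,0,1],[0,0,3,0,0,0,1],[0,0,4.5,0,0,0,1],[0,0,5.5,0,0,0,1],[0,0,6,0,0,0,1],[0,0,6,0,0,0,1]]'>/dev/null;python3 s.py
python3 - <<'E'
from station import manip
from h import *
for n in("top","scene","wrist"):
    f=manip.grab_frame(n);im=f["frame"][:,:,::-1];cv2.imwrite(f"pics/{n}6.png",im)
E
```

```text
jaw -23.43 [ 0.5058 -0.3101  0.1049] [ 0.  -0.5 -3.2] [-0.006 -0.018  0.024] 0.0537 21.55
jaw -23.43 [ 0.5059 -0.3101  0.1111] [-0.4 -0.1 -3.4] [-0.099 -0.077 -0.005] 0.0535 21.95
jaw -23.44 [ 0.506  -0.3102  0.1716] [-0.6 -0.9 -3.6] [-0.069 -0.088  0.016] 0.0535 22.65
```

View pics/scene6.png

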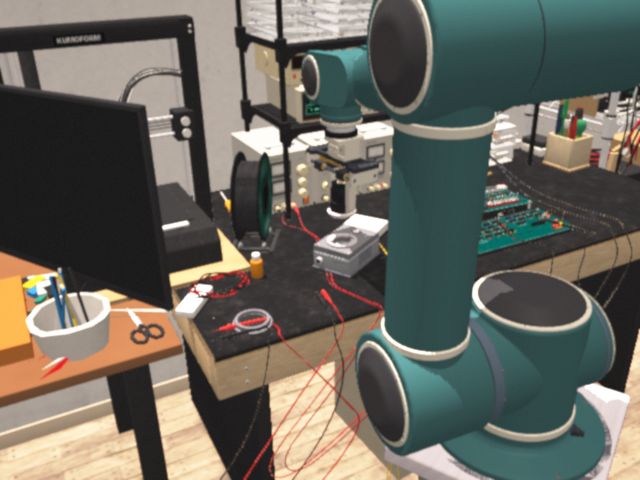

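View pics/wrist6.png

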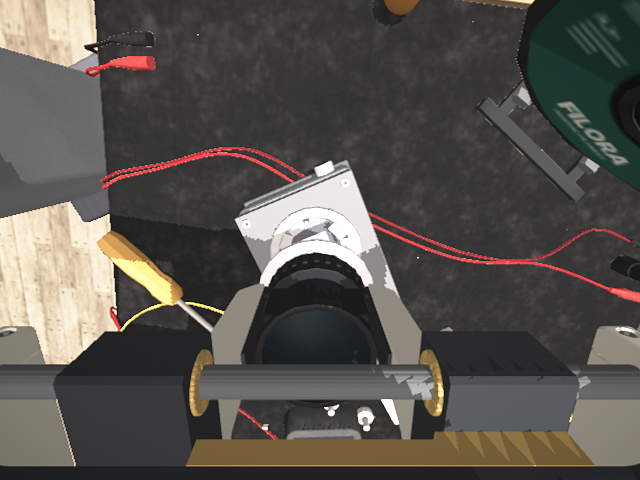

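The lens is out cleanly. In the scene view it hangs upright in the gripper and the mount is empty. I'll check the clearance round the holder (monitor edge at about (140,205) in the top view).

```bash
python3 - <<'E'
from h import *
for uv in [(143,207),(150,0),(140,100)]:
    print(uv,[ray(uv,z).round(3).tolist() for z in (0,.15,.3,.45)])
Ks=np.array([[619.3,0,318.69],[0,619.3,231.03],[0,0,1]]);es=np.array([-.16889449,.80700642,.70475024]);as_=R.from_rotvec([-0.66840069,2.32066057,-1.45962059])
print("holder in scene",proj([[.534,-.002,.012]],Ks,es,as_), ray((252,319),.012,Ks,es,as_))
# monitor corners in scene: bottom right (172,308), top right (152,110); intersect with top-view ray of (143,207)
d=att.apply(np.linalg.inv(K)@[143,207,1]);d2=as_.apply(np.linalg.inv(Ks)@[172,308,1])
A=np.c_[d,-d2];t=np.linalg.lstsq(A,es-eye,rcond=None)[0];print(eye+t[0]*d,es+t[1]*d2)
E
```

```text
(143, 207) [[0.633, 0.165, 0.0], [0.591, 0.094, 0.15], [0.549, 0.024, 0.3], [0.508, -0.047, 0.45]]
(150, 0) [[1.15, 0.196, 0.0], [1.024, 0.12, 0.15], [0.899, 0.045, 0.3], [0.773, -0.031, 0.45]]
(140, 100) [[0.887, 0.196, 0.0], [0.804, 0.12, 0.15], [0.722, 0.045, 0.3], [0.639, -0.031, 0.45]]
holder in scene [[250.6664689  317.19418109]] [0.52754971 0.00179531 0.012     ]
[0.61085521 0.12809671 0.07851934] [0.61266439 0.12922891 0.07955357]
```

View pics/top6.png

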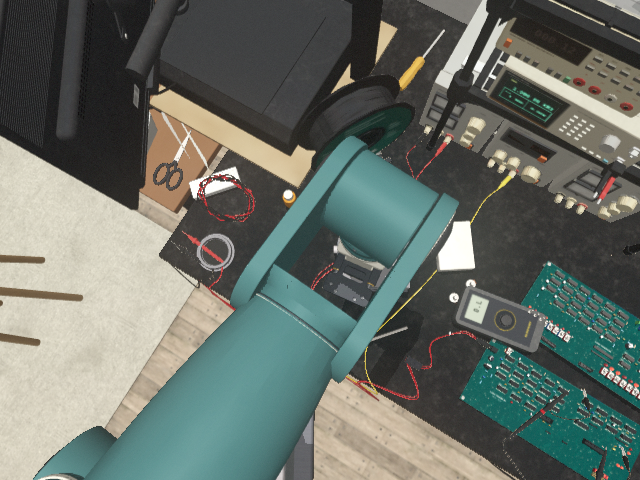

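```bash
python3 - <<'E'
from h import *
Ks=np.array([[619.3,0,318.69],[0,619.3,231.03],[0,0,1]]);es=np.array([-.16889449,.80700642,.70475024]);as_=R.from_rotvec([-0.66840069,2.32066057,-1.45962059])
for z in (.25,.35,.45,.55): print(z,proj([[.506,-.31,z]]).round(0),proj([[.506,-.31,z]],Ks,es,as_).round(0))
u=np.array([.506,-.31]);u/=np.linalg.norm(u);n=np.array([-u[1],u[0]])
for z in (.45,.5):
  for uv in [(240,290),(345,140),(335,378),(457,200),(365,138)]:
    p=ray(uv,z)[:2]; print(z,uv,"radial",round(p@u,3),"lateral",round(p@n,3))
print("tool radial",np.hypot(.506,.31))
# monitor top edge z: vertical from (.611,.128)
for z in (.08,.2,.3,.4,.45,.5): print(z,proj([[.611,.128,z]]).round(0).tolist(),proj([[.611,.128,z]],Ks,es,as_).round(0).tolist())
for P in [[.534,.0,.45],[.63,.1,.45],[.63,.1,.35]]: print(P,proj([P],Ks,es,as_).round(0).tolist())
E
```

```text
0.25 [[367. 244.]] [[340. 164.]]
0.35 [[372. 229.]] [[340. 120.]]
0.45 [[378. 209.]] [[340.  73.]]
0.55 [[388. 179.]] [[340.  23.]]
0.45 (240, 290) radial 0.439 lateral 0.08
0.45 (345, 140) radial 0.644 lateral 0.074
0.45 (335, 378) radial 0.417 lateral -0.054
0.45 (457, 200) radial 0.648 lateral -0.068
0.45 (365, 138) radial 0.658 lateral 0.056
0.5 (240, 290) radial 0.441 lateral 0.068
0.5 (345, 140) radial 0.624 lateral 0.063
0.5 (335, 378) radial 0.421 lateral -0.052
0.5 (457, 200) radial 0.628 lateral -0.064
0.5 (365, 138) radial 0.637 lateral 0.047
tool radial 0.5934104818757417
0.08 [[143.0, 207.0]] [[173.0, 308.0]]
0.2 [[112.0, 188.0]] [[165.0, 251.0]]
0.3 [[79.0, 167.0]] [[158.0, 200.0]]
0.4 [[35.0, 140.0]] [[150.0, 144.0]]
0.45 [[6.0, 122.0]] [[146.0, 115.0]]
0.5 [[-28.0, 101.0]] [[141.0, 84.0]]
[0.534, 0.0, 0.45] [[233.0, 103.0]]
[0.63, 0.1, 0.45] [[150.0, 109.0]]
[0.63, 0.1, 0.35] [[158.0, 166.0]]
```

```bash
python3 -m creep '[[0.1,1,0,0,0,-0.02,1],[0.3,3,0,0,0,-0.06,1],[0.5,5.5,0,0,0,-0.11,1],[0.8,8.5,0,0,0,-0.16,1],[1.1,11.5,0,0,0,-0.22,1],[1.3,14.5,0,0,0,-0.28,1],[1.6,17.5,0,0,0,-0.34,1],[1.9,20.5,0,0,0,-0.4,1],[2.2,23.5,0,0,0,-0.46,1],[2.4,26.5,0,0,0,-0.52,1],[2.6,28.5,0,0,0,-0.56,1],[2.7,30,0,0,0,-0.59,1],[2.8,30.8,0,0,0,-0.6,1],[2.8,30.8,0,0,0,-0.6,1],[2.8,30.8,0,0,0,-0.6,1]]'>/dev/null;python3 s.py
python3 - <<'E'
from station import manip
from h import *
for n in("top","scene","wrist"):
    f=manip.grab_frame(n);im=f["frame"][:,:,::-1];cv2.imwrite(f"pics/{n}7.png",im);np.savez(f"pics/{n}7.npz",**f)
E
```

```text
jaw -57.77 [ 0.5337 -0.0025  0.1704] [-0.5 -0.4 -2.5] [-0.003  0.006 -0.029] 0.0534 24.3
```

View pics/scene7.png

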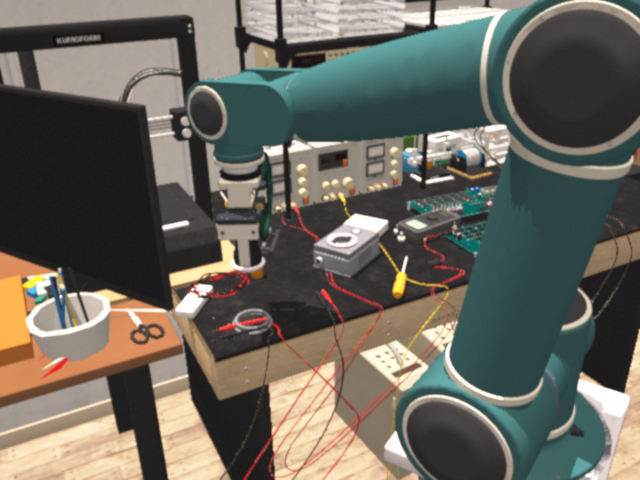

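View pics/wrist7.png

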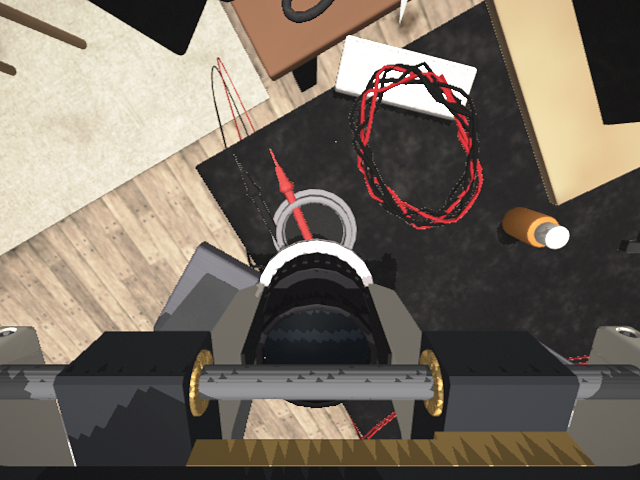

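```bash
python3 -m creep '[[0,0,-1,0,0,0,1],[0,0,-3,0,0,0,1],[0,0,-5,0,0,0,1],[0,0,-7,0,0,0,1],[0,0,-8.3,0,0,0,1],[0,0,-9,0,0,0,1],[0,0,-9,0,0,0,1],[0,0,-9,0,0,0,1]]'>/dev/null;python3 s.py
python3 - <<'E'
from station import manip
from h import *
f=manip.grab_frame("wrist");im=f["frame"][:,:,::-1]
K=f["mtx"];e=f["eye"];a=R.from_rotvec(f["attitude"])
S=4;x,y,w,h=220,170,190,150
o=cv2.resize(im[y:y+h,x:x+w],None,fx=S,fy=S,interpolation=cv2.INTER_CUBIC)
H=(.534,-.002);p=manip.sense()["tool_pos"]
print(p)
for c,r,z,col in [(H,.0295,.012,(0,255,255)),(H,.041,0,(0,255,0)),(p[:2],.033,p[2]-.0432+.0095,(0,0,255))]:
    q=((proj(circ(c,r,z),K,e,a)-[x,y]+.5)*S).astype(int);cv2.polylines(o,[q.reshape(-1,1,2)],False,col,1)
cv2.imwrite("pics/w8.png",o)
f=manip.grab_frame("scene");im=f["frame"][:,:,::-1];cv2.imwrite("pics/scene8.png",cv2.resize(im[200:350,150:350],None,fx=4,fy=4,interpolation=cv2.INTER_CUBIC))
E
```

```text
jaw -57.82 [ 0.5341 -0.0021  0.0813] [ 1.1  0.8 -3.6] [-0.01  -0.013  0.026] 0.0534 25.25
[ 0.53421321 -0.0020911   0.08154357]
```

View pics/w8.png

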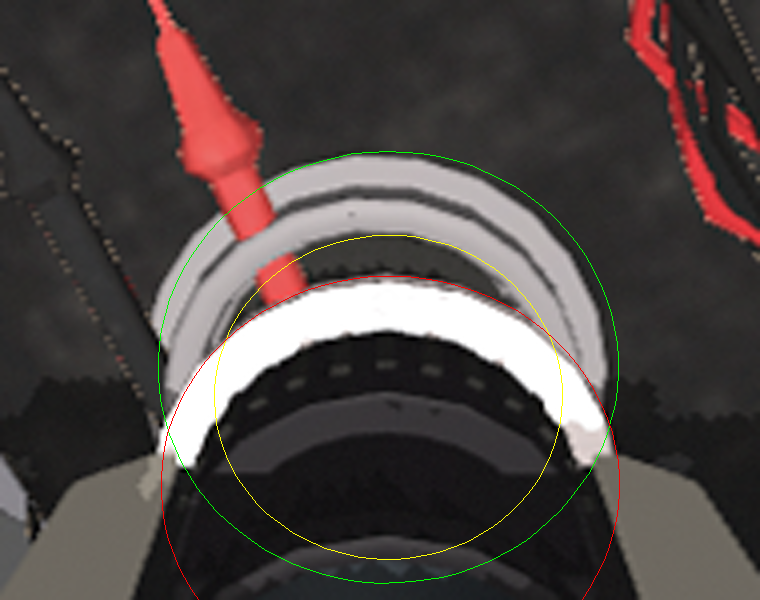

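View pics/scene8.png

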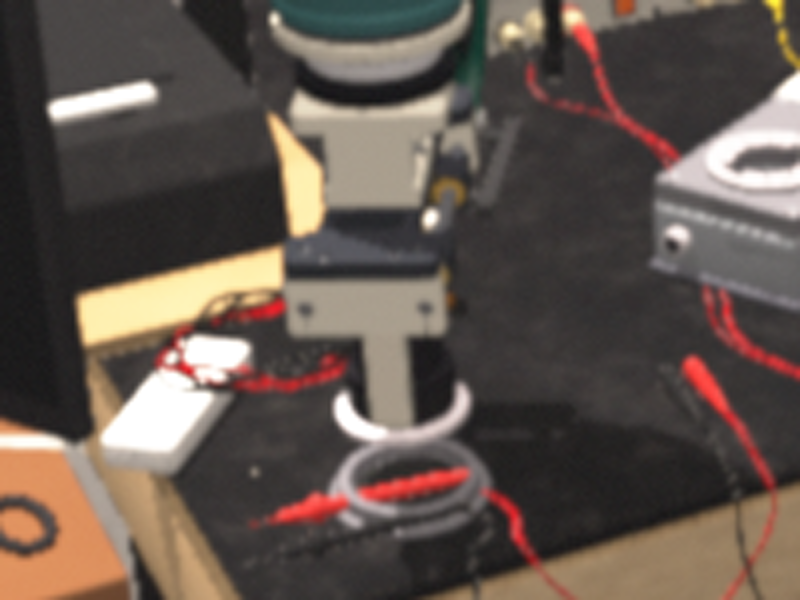

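The wrist overlay puts the holder about 1 mm further left than the lens, well inside the 4.5 mm clearance. I'll shift slightly and lower.

```bash
python3 -m creep '[[-0.05,0.07,-0.5,0,0,0,1],[-0.05,0.07,-1.2,0,0,0,1],[-0.05,0.07,-1.9,0,0,0,1],[-0.05,0.07,-2.4,0,0,0,1],[-0.05,0.07,-2.8,0,0,0,1],[-0.05,0.07,-3.0,0,0,0,1],[-0.05,0.07,-3.0,0,0,0,1],[-0.05,0.07,-3.0,0,0,0,1]]'>/dev/null;python3 s.py
for i in 1 2; do python3 -m creep '[[0,0,-0.1,0,0,0,1],[0,0,-0.1,0,0,0,1]]'>/dev/null;python3 s.py; done
```

```text
jaw -57.82 [ 0.5334 -0.0014  0.0508] [ 0.1 -0.5 -2.8] [-0.023 -0.043 -0.054] 0.0536 26.15
jaw -57.81 [ 0.5333 -0.0013  0.0497] [-0.3  0.6 -2.7] [-0.039 -0.025  0.02 ] 0.0533 26.35
jaw -57.81 [ 0.5332 -0.0013  0.0485] [ 0.7 -0.2 -3.7] [ 0.036 -0.005 -0.013] 0.0533 26.55
```

```bash
for i in 1 2 3; do python3 -m creep '[[0,0,-0.05,0,0,0,1],[0,0,-0.05,0,0,0,1]]'>/dev/null;python3 s.py; done
```

```text
jaw -57.81 [ 0.5333 -0.0013  0.0481] [-0.6  0.6 -3.8] [-0.028 -0.083 -0.03 ] 0.0536 26.75
jaw -57.81 [ 0.5333 -0.0013  0.0476] [-0.3  0.8 -3.3] [-0.029  0.018 -0.016] 0.0537 26.95
jaw -57.81 [ 0.5333 -0.0013  0.0473] [-0.7  0.4 -1.6] [ 0.034 -0.004  0.006] 0.0533 27.15
```

```bash
for i in 1 2; do python3 -m creep '[[0,0,-0.03,0,0,0,1],[0,0,-0.03,0,0,0,1]]'>/dev/null;python3 s.py; done
```

```text
jaw -57.81 [ 0.5334 -0.0013  0.0472] [-2.1  1.2  3.5] [ 0.124  0.288 -0.041] 0.0536 27.35
jaw -57.81 [ 0.5335 -0.0013  0.0472] [-4.2  0.8  8.2] [ 0.198  0.681 -0.028] 0.0531 27.55
```

Touchdown exactly at the predicted height (47.2 mm). I'll ease the load and open.

```bash
python3 -m creep '[[0,0,0.05,0,0,0,1],[0,0,0.05,0,0,0,1]]'>/dev/null;python3 s.py;python3 -m creep '[[0,0,0,0,0,0,0],[0,0,0,0,0,0,-0.3],[0,0,0,0,0,0,-0.6],[0,0,0,0,0,0,-0.8],[0,0,0,0,0,0,-1],[0,0,0,0,0,0,-1]]'>/dev/null;python3 s.py
python3 - <<'E'
from station import manip
from h import *
f=manip.grab_frame("scene");im=f["frame"][:,:,::-1];cv2.imwrite("pics/scene9.png",cv2.resize(im[200:350,150:350],None,fx=4,fy=4,interpolation=cv2.INTER_CUBIC))
E
```

```text
jaw -57.81 [ 0.5334 -0.0013  0.0472] [-1.5  0.6  3.7] [ 0.194  0.174 -0.024] 0.0538 27.75
jaw -57.81 [ 0.5332 -0.0014  0.047 ] [ 0.  -0.3  0.6] [ 0.022 -0.062 -0.013] 0.0877 28.35
```

View pics/scene9.png

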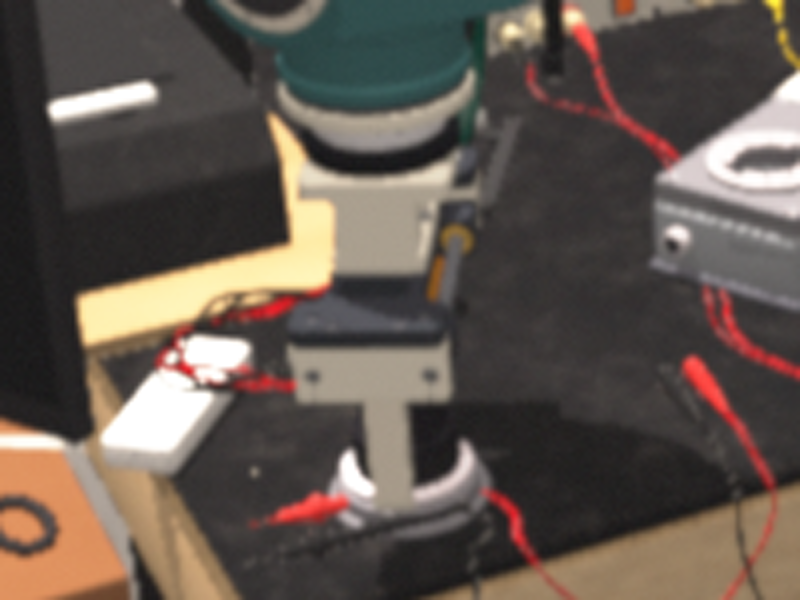

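The lens stands upright in the holder. I'll retreat straight up, then back away.

```bash
python3 -m creep '[[0,0,0.3,0,0,0,-1],[0,0,1,0,0,0,-1],[0,0,2.5,0,0,0,-1],[0,0,4.5,0,0,0,-1],[0,0,7,0,0,0,-1],[0,0,10,0,0,0,-1],[0,0,13,0,0,0,-1],[0,0,15,0,0,0,-1],[0,-2,15.5,0,0,0,-1],[0,-5,15.5,0,0,0,-1],[0,-8,15.5,0,0,0,-1],[0,-11,15.5,0,0,0,-1],[0,-14,15.5,0,0,0,-1],[0,-16,15.5,0,0,0,-1],[0,-17,15.5,0,0,0,-1],[0,-17,15.5,0,0,0,-1]]'>/dev/null;python3 s.py
python3 - <<'E'
from station import manip
from h import *
f=manip.grab_frame("scene");im=f["frame"][:,:,::-1];cv2.imwrite("pics/scene10.png",cv2.resize(im[200:350,150:350],None,fx=4,fy=4,interpolation=cv2.INTER_CUBIC))
f=manip.grab_frame("top");im=f["frame"][:,:,::-1];cv2.imwrite("pics/top10.png",im)
E
```

```text
jaw -57.89 [ 0.5332 -0.172   0.2028] [-0.   0.1  0.2] [-0.06  -0.011  0.024] 0.0928 30.0
```

View pics/scene10.png

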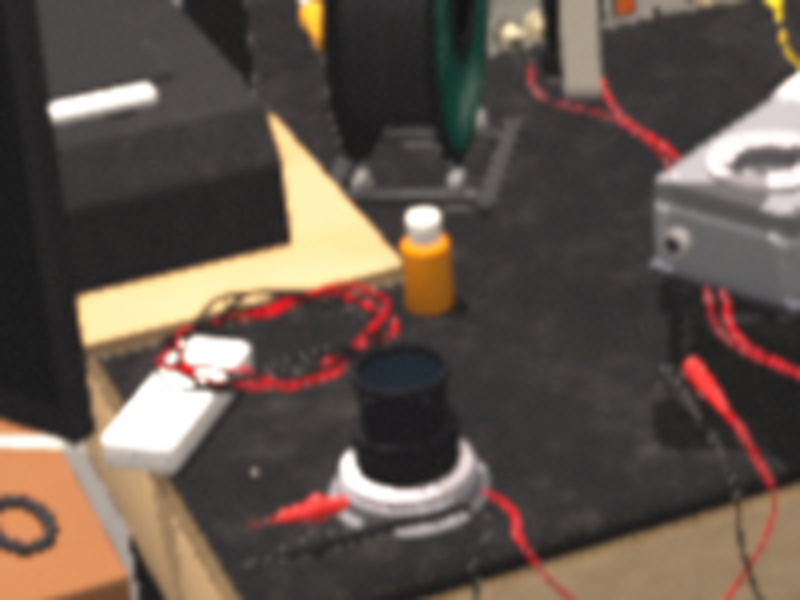

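View pics/top10.png

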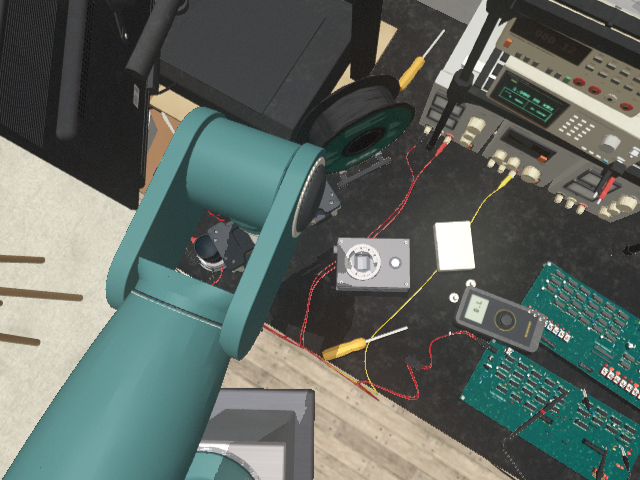

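The lens is upright and seated, and the bottle, foam, adapter and screwdriver are unmoved. The arm is clear of everything, so I'm handing in.

```bash
python3 -c "
from station import manip
print(manip.hand_in())"
```

```text
the job is handed in; nothing more can be done
None
```

The lens is off the camera and stands upright in the holder, released, with the robot clear of it. The job was handed in at 30 s.

- **Button:** I pressed it to its hard stop with 14 N at most. The fingertips read 62 mm above the bench there, as expected for fully down.
- **Grip:** The pads could not close on the flats because the wider front ring holds them apart. They stopped at 49 mm, so I held the lens by the barrel below instead, at 53 mm.
- **Turn:** The lens met resistance at about 67° anticlockwise.
    - On the first try I turned to about 73°, 6° past where it began. The reaction, 8 N sideways, suddenly changed direction, which suggests a lug rode up on the stop.
    - I backed off and felt the same resistance again at about 67°, then lifted from there.
- **Lift and setting down:** The lens came off under its own weight alone (about 3 N). It touched the holder floor at the predicted height. The landing force reached 8 N before I eased off and let go.
- **Last checks:** The final pictures show the lens upright in the holder and the bottle, foam block, adapter and screwdriver where they were. The mount is empty and the tool force is about zero. I did not check the button again after the lift.
- **Disagreement:** The camera views differed by 1–2 mm in position (a rough scene-view fix of the holder by about 7 mm). Height and seating by touch agreed with the values given.

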